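# Shut the bamboo kit box and lock its quarter-turn stud

## Task

Shut the lid of the bamboo kit box down flat, then lock it with the steel stud: with its wing in line with the lid's front edge, push the stud in by feel, gently, only until it comes up firmly against the sprung pad inside (how deep that lies is not known), turn it a quarter turn clockwise to its stop while it is held in, and let go so that it stays locked. Do not force the stud, and leave the bottle, ball, roller and mouthguard case where they are.

Things in the scene. Friction and masses are not known exactly. Their poses are not given: they have to be found in the camera images.
- box: Bamboo box fixed to the counter, 190 (x) by 270 (y) by 85 mm high. Origin: centre of its underside; x points from its front (robot side) to the back, y along the front edge, z up. Its 8 mm lid is hinged along y at x = +95, z = 85 mm. The steel stud stands in the lid on the middle line, 35 mm behind the front edge: with the lid shut its upright axis is at x = -60, y = 0.
- lid (a joint): Opening angle of the lid, rad: 0 is shut and flat (its top then 93 mm above the counter), grows as the front edge swings up. Starts at 0.45 to 0.9. The stiff hinge stays where it is left; 5 to 10 N down on the lid's top near the front edge, beside the stud, shut it.
- lid_edge (a point): Middle of the lid's front edge, on its top face. Axes turn with the lid: x from the front edge to the hinge (190 mm), y along the edge (270 mm), z out of the top face.
- stud_grip (a point): Centre of the stud's wing, a steel bar 10 mm thick (x), 34 long (y), 22 high (z, the stud's axis); grip it across its thickness. The wing stands on a round flange, 34 mm in diameter, 4 mm thick, top 11 mm below this point, on which fingertips can push. Stud out and lid shut: this point is 136 mm above the counter, the flange's underside 28 mm above the lid. Moves and turns with the stud.
- stud_bar (a point): Centre of the steel cross-bar at the stud's inner end, under the lid: 26 (y) x 6 (x) x 4 (z) mm, parallel to the wing, 57 mm below the wing's centre. With the lid shut it must be pushed through the slot below and turned under the slotted plate; then the stud stays in when let go (7 to 21 mm in), otherwise it springs back out.
- stud_press (a joint): How far the stud is pushed in along its axis, m: 0 is fully out (start), 0.026 the hard end. A return spring pushes it out with 3 N at 0, growing 0.12 N per mm. 9 to 21 mm are needed before the bar can turn, which differs from box to box and must be felt: then 11 to 13 N are on the hand, 20 is too much.
- stud_turn (a joint): Turn of the stud, rad, clockwise from above positive. 0: wing and bar parallel to the front edge, in line with the slot, which passes the bar within 0.1 rad. Starts between -0.3 and 0.3, slight friction, stays as left. Stops at -0.45 and 1.60. Locked at a quarter turn, 1.57: there a 2 mm deep cross notch under the plate catches the bar (within 0.1 rad) as the return spring lifts it.
- receptacle: Bamboo collar 56 x 56 mm on the box floor under the stud; origin at its foot. Out of sight in it is a 4 mm steel plate with a slot 30 x 9 mm along box y, its top 1 to 13 mm (not told) below the bar of the fully-out stud; more than 17 N on plate or pad bends it (about 21 N on the hand in pushing, or turning while the bar is still in the slot).
- pad (a point): Middle of the collar's mouth (72 mm above its foot), above the hidden plate. 7 mm below the plate's top lies a spring pad: it pushes back with 3 N plus 4 N per mm. The bar is clear to turn once it has pushed the pad down 1 mm (7 N on the pad); 3.5 mm is too far.
- shaker_center (a point): Stainless steel shaker bottle with a black lid and press button, 79 mm in diameter, 184 mm tall, loose, upright beside the box; point on its axis 90 mm up. To be left alone.
- peanut_center (a point): Wooden peanut-shaped massage roller, 124 x 58 x 58 mm, loose; point at its centre, 29 mm up. To be left alone.
- ball_center (a point): Black rubber lacrosse ball, 63 mm in diameter, loose in a flat cork ring; point at its centre. To be left alone.
- guardcase_center (a point): Blue plastic mouthguard case, 87 x 72 x 29 mm, loose; point at its centre, half-way up. To be left alone.

How it is judged:
By the outcome, as a careful person would: the job done as asked, in the order asked, and still so for the second after the job is handed in, with the robot touching nothing.
It also fails if it takes over 58 s, if anything falls off the work surface, if the arm or the gripper's body presses on something with over 40 N, if the wrist force passes 120 N, or if a joint passes its speed limit or range.

## Robot

A 6-joint arm with a two-finger parallel gripper is mounted at the origin on the work surface. World frame = base frame: x ahead of the robot, y to its left, z up, the work surface at z = 0. Lengths are in m, angles in degrees, forces in N, time in s.
With the tool pointing down it reaches from about 0.3 to 0.875 m from the base axis. Payload 6.4 kg.
Tool frame: the origin (TCP) lies midway between the tips of the shut fingers; the grasp point (between the pads) lies behind it (bot.tcp_to_grasp is the x of the grasp point in the tool frame, in m); x points along the fingers, y is the direction in which the jaws open and shut, and the axes are right-handed (so a half turn about x gives the same grasp; the last joint's range is limited). The gripper opens to 88 mm and grips with 3 to 60 N. Pads are 18 mm wide; open, the fingers measure 123 mm over their backs; the gripper's body (75 mm by 187 mm) begins 45 mm behind the grasp point.
Start: joints at [-75.476, 10.359, 92.074, -0, 77.567, -11.82], TCP at [0.255, -0.515, 0.239] pointing down, gripper open.
Joint ranges: [-171.53, 171.53], [-51.25, 118.39], [17.06, 147.69], [-65.23, 245.23], [0, 150.52], [-178.68, 178.68]. Speed limits (degrees/s): [147.25, 147.25, 172.46, 180, 180, 180].

## Interface

Orientations are given as a 3x3 rotation matrix whose columns are the frame's x, y, z axes.
In Python, from rig import bot gives the robot as it stands. The module is installed in compiled form; this text tells all that it offers.
- The arm moves only by the tool arm_command, never from a script. Its argument "series" is a list of rows, each a list of 6 numbers: the shift along the tool's x, y, z in cm, then the turn, a rotation vector about the tool's x, y, z in degrees. A call has exactly 8 rows; each row shifts and turns the commanded pose from where the row before left it, along the tool's axes as they then stand; what a row does not reach is not made up. A row lasts 1/10 s, in which the tool goes at most 50 mm and 8.59 degrees, less where a joint would pass 70% of its speed; a pose out of reach is approached as far as the arm can. A call with a gripper value outside its range is refused whole. "grip" is the closure, from -1 (fully open) to 1 (shut), set as the call begins (left out, the last holds). The fingers move at their own pace and stop on an object; "force" is the grip in N (left out, the last holds). Time passes only in rows, so rows that do not move let the fingers close, or fill a call up. It gives the time, the measured TCP pose, the force and the opening at its end, in the units of the state.
- bot.sense(): the state, without advancing time (a new reading comes with each control period).
- bot.camera(name): name is "scene" or "top"; returns the picture (384x512x3 uint8, red, green, blue); there is no depth.
- bot.get_calibration(name): a dict with "fov_y" (degrees; the focal length in pixels is half the picture's height over the tangent of half this angle, whatever the lens; pixels are square), "cx", "cy" (the principal point, pixels), "camera_from_world" (4x4, takes a point from world to camera coordinates). Camera axes: x right, y down, z forward; pixel columns grow to the right and rows downward; lengths in m; the calibration is good to about 2 mm. A picture is of the moment at which its call begins. get_calibration takes no time and is no camera call.
- bot.close_job(): hands the job in, once; it reports no verdict.
Trained networks look in the newest picture that a camera, given by its name, has taken for a name from the list of things; names that differ only in an ending like _2 or _b are one class to them, and where a whole thing is asked for, a point or a joint stands for the part that bears it (a point fixed in the world has none). Each returns a list of dicts, best first, with "confidence" (0 to 1); they miss things now and then, are a little off and sometimes report something else, mostly with a low value. They report only what shows in the picture. A call takes as long as a camera call.
- bot.spot_in(camera, target): "xy" ([column, row] in pixels, amid what is visible of it).
The state is a dict: "time": time; "joint_positions": joint angles; "joint_vel": joint speeds; "effort": joint torques, N m; "tool_pos": TCP position; "eef_rot": TCP orientation; "ft_force": force on the tool from outside, world axes, zero at the start; "moment": the same for the moment, N m; "opening": opening from 0.0 (shut) to 1.0 (fully open).
Only numpy, scipy, OpenCV 4.12 (cv2) and the standard library are available. Lean on these libraries where they do the work, as an engineer would, in place of code of your own. Each camera call takes 0.05 s, during which the arm holds its last target.

## Working session

There is one attempt and no reset: what is moved stays moved. The work goes in short steps, Python scripts to look and compute and a tool call to move; the robot and the scene stay as the last step left them, time stands still between calls to the robot, and variables do not carry over. Pictures are saved under pics/ and viewed, and the job is handed in when it is done.

Besides the shell and the picture viewer there is one more tool, called after "Call:" as a command line: name --pt "numbers of a row" for each row, then --argument value for the rest. arm_command: Moves the arm, as the interface text tells. Its arguments: {"type":"object","properties":{"series":{"type":"array"},"grip":{"type":"number"},"force":{"type":"number"}},"required":["series"]}

```bash
mkdir -p pics; cat > h.py <<'E'
import numpy as np, cv2
from rig import bot
def K(n):
    c=bot.get_calibration(n); f=192/np.tan(np.radians(c["fov_y"])/2)
    return f,c["cx"],c["cy"],np.array(c["camera_from_world"])
def proj(n,p):
    f,cx,cy,T=K(n); q=T[:3,:3]@np.array(p)+T[:3,3]
    return np.array([cx+f*q[0]/q[2],cy+f*q[1]/q[2]])
def ray(n,uv):
    f,cx,cy,T=K(n); R=T[:3,:3]; o=-R.T@T[:3,3]
    d=R.T@np.array([(uv[0]-cx)/f,(uv[1]-cy)/f,1]); return o,d
def atz(n,uv,z):
    o,d=ray(n,uv); return o+d*(z-o[2])/d[2]
def tri(uv1,uv2,a="scene",b="top"):
    o1,d1=ray(a,uv1);o2,d2=ray(b,uv2)
    A=np.stack([d1,-d2],1); s=np.linalg.lstsq(A,o2-o1,rcond=None)[0]
    p,q=o1+d1*s[0],o2+d2*s[1]; return (p+q)/2,np.linalg.norm(p-q)
def snap(n,f,crop=None,sc=1):
    im=bot.camera(n)[:,:,::-1]
    if crop: x0,y0,x1,y1=crop; im=im[y0:y1,x0:x1]
    im=cv2.resize(np.ascontiguousarray(im),None,fx=sc,fy=sc,interpolation=cv2.INTER_CUBIC)
    cv2.imwrite("pics/"+f,im)
E
python3 - <<'E'
from h import *
np.set_printoptions(precision=4,suppress=True)
for n in("scene","top"):
    snap(n,n+"0.png",sc=1.5); c=bot.get_calibration(n); print(n,c)
    T=K(n)[3]; print("cam pos",-T[:3,:3].T@T[:3,3])
    for t in["box","lid_edge","stud_grip","shaker_center","peanut_center","ball_center","guardcase_center"]:
        r=bot.spot_in(n,t); print(t,[(np.round(x["xy"],1),round(x["confidence"],2)) for x in r[:2]])
s=bot.sense(); print(s, bot.tcp_to_grasp)
E
```

```text
scene {'fov_y': 47.21905020823185, 'cx': 265.3317065918188, 'cy': 193.54019645150842, 'camera_from_world': array([[ 0.0163,  0.9998,  0.0099, -0.0122],
       [ 0.8197, -0.0077, -0.5727, -0.3932],
       [-0.5725,  0.0174, -0.8197,  1.6537],
       [ 0.    ,  0.    ,  0.    ,  1.    ]])}
cam pos [ 1.2693 -0.0196  1.1305]
box [(array([300.7, 215.7]), 0.82)]
lid_edge [(array([304.1, 208.4]), 0.7)]
stud_grip [(array([301.9, 183.8]), 0.5)]
shaker_center []
peanut_center [(array([393.9, 248.8]), 0.89)]
ball_center [(array([380.3, 195.4]), 0.64)]
guardcase_center [(array([215.5, 187.9]), 0.64)]
top {'fov_y': 57.02058127537186, 'cx': 260.3771725097869, 'cy': 187.3488740576444, 'camera_from_world': array([[ 0.0039, -0.9999, -0.0094,  0.028 ],
       [-0.9944, -0.0029, -0.1056,  0.5761],
       [ 0.1055,  0.0098, -0.9944,  0.8959],
       [ 0.    ,  0.    ,  0.    ,  1.    ]])}
cam pos [0.4782 0.0209 0.9519]
box [(array([233.4, 169.9]), 0.66), (array([230.1, 173.6]), 0.29)]
lid_edge [(array([233.9, 168.8]), 0.61)]
stud_grip [(array([231.1, 201.9]), 0.71), (array([227.1, 172.7]), 0.7)]
shaker_center [(array([352.6, 141.2]), 0.95)]
peanut_center [(array([132.4, 144.9]), 0.61)]
ball_center [(array([132.1, 210.9]), 0.85)]
guardcase_center [(array([329.7, 225.1]), 0.58)]
{'time': 0.8, 'joint_positions': array([-75.4763,  10.358 ,  92.0758,   0.0007,  77.566 , -11.8196]), 'joint_vel': array([ 0.0407,  0.1505, -0.0183, -0.0467,  0.0591,  0.0161]), 'effort': array([  0.0012, -43.3789, -34.2154,   0.0703,   0.0307,  -0.    ]), 'tool_pos': array([ 0.2552, -0.5153,  0.2387]), 'eef_rot': array([[ 0.    ,  0.4437, -0.8962],
       [-0.    , -0.8962, -0.4437],
       [-1.    ,  0.    , -0.    ]]), 'ft_force': array([ 0.6433,  0.291 , -0.4647]), 'moment': array([ 0.0032, -0.0351, -0.0166]), 'opening': 0.9982078425811242} -0.0187
```

View pics/scene0.png

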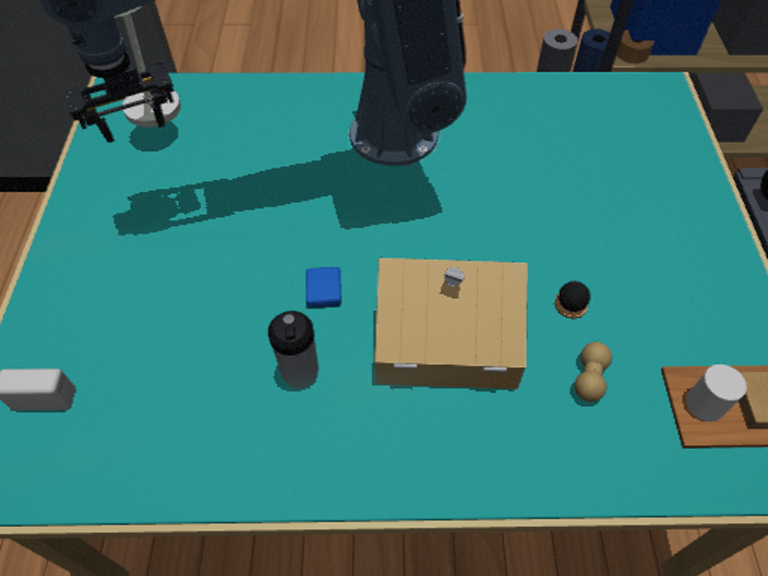

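View pics/top0.png

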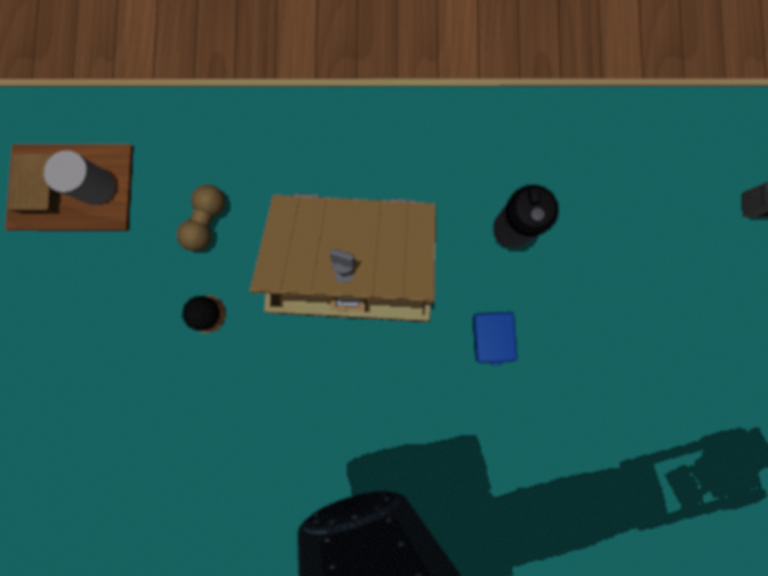

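The scene view looks back at the robot. The box is at about (300,215) px with its lid ajar and the stud at (302,184). In the top view the lid spans about (170..290, 130..200) px, with the front opening toward the robot. I'll zoom in to get the corners.

```bash
python3 - <<'E'
import cv2,os
for n,(x0,y0,x1,y1) in {"scene":(240,160,365,270),"top":(155,115,305,225)}.items():
    im=cv2.imread(f"pics/{n}0.png"); im=im[int(y0*1.5):int(y1*1.5),int(x0*1.5):int(x1*1.5)]
    im=cv2.resize(im,((x1-x0)*5,(y1-y0)*5),interpolation=cv2.INTER_CUBIC)
    for i in range(x0,x1,10): cv2.putText(im,str(i),((i-x0)*5,8),0,.3,(255,255,255)); cv2.line(im,((i-x0)*5,0),((i-x0)*5,550),(255,255,255) ,1) if i%20==0 else 0
    for i in range(y0,y1,10): cv2.putText(im,str(i),(0,(i-y0)*5),0,.3,(255,255,255)); cv2.line(im,(0,(i-y0)*5),(800,(i-y0)*5),(255,255,255) ,1) if i%20==0 else 0
    cv2.imwrite(f"pics/{n}0z.png",im)
E
```

```text
(no output)
```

View pics/scene0z.png

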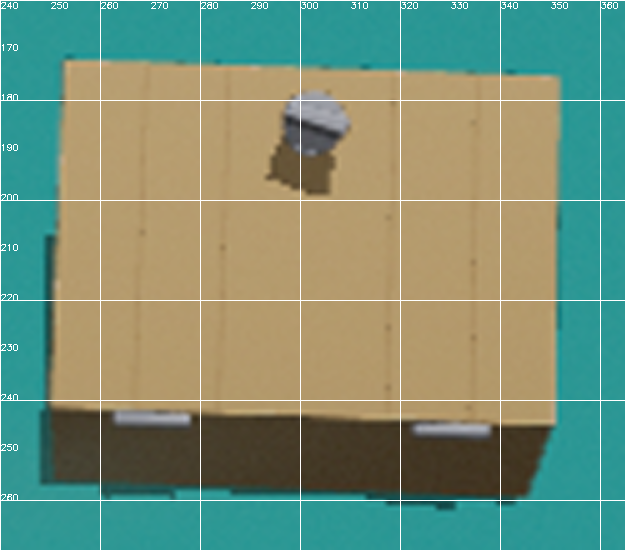

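View pics/top0z.png

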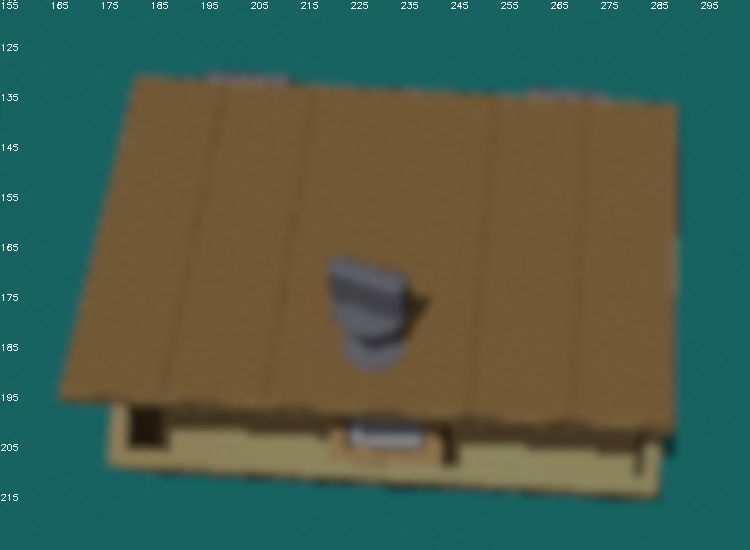

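```bash
cat > fit.py <<'E'
from h import *
from scipy.optimize import least_squares
np.set_printoptions(precision=4,suppress=True)
def lidpt(p,l):  # l: lid_edge frame m (x from front edge to hinge)
    x,y,yaw,a=p
    d=.19-l[0]; n=.008+l[2]
    bx=.095-d*np.cos(a)+n*np.sin(a); bz=.085+d*np.sin(a)+n*np.cos(a)
    return box2w(p,(bx,l[1],bz))
def box2w(p,b):
    x,y,yaw=p[:3]; c,s=np.cos(yaw),np.sin(yaw)
    return np.array([x+c*b[0]-s*b[1],y+s*b[0]+c*b[1],b[2]])
E
python3 - <<'E'
from fit import *
obs=[("scene",(253,172),1,(0,-.135,0)),("scene",(352,175),1,(0,.135,0)),("scene",(250,241.5),1,(.19,-.135,0)),("scene",(351,244.8),1,(.19,.135,0)),
("scene",(250,256.8),0,(.095,-.135,0)),("scene",(345.5,259.5),0,(.095,.135,0)),
("top",(182,131),1,(.19,.135,0)),("top",(290.5,136.5),1,(.19,-.135,0)),("top",(167,195.5),1,(0,.135,0)),("top",(290,202),1,(0,-.135,0))]
def f(p,full=True):
    r=[proj(c,(lidpt if L else box2w)(p,b))-np.array(uv) for c,uv,L,b in obs]; return np.concatenate(r)
s=least_squares(f,[.6,.05,0,.6],loss="soft_l1"); print(s.x,np.degrees(s.x[2:])); print(f(s.x).reshape(-1,2))
p=s.x; np.save("p.npy",p)
print("top front box corners z=.085,z=0",[proj("top",box2w(p,(-.095,yy,z))) for z in(.085,0) for yy in(.135,-.135)])
g=(.035,0,.043)
w=lidpt(p,g); print("stud grip",w,proj("scene",w),proj("top",w)); print("edge mid",lidpt(p,(0,0,0)))
# stud turn
for t in(-.3,-.15,0,.15,.3):
    e=[lidpt(p,(.035+s*.017*np.sin(t),s*.017*np.cos(t),.054)) for s in(1,-1)]
    print(t,[proj("top",q) for q in e],[proj("scene",q) for q in e])
for n,z in(("shaker_center",.18),("peanut_center",.029),("ball_center",.04),("guardcase_center",.0145)):
    r=bot.spot_in("top",n); print(n,atz("top",r[0]["xy"],z) if r else None)
E
```

```text
[ 0.6079  0.0972 -0.0493  0.4495] [-2.8262 25.7573]
[[-0.7514 -0.1829]
 [-1.3538 -0.0094]
 [-0.5047 -0.2734]
 [-0.5732 -0.1448]
 [ 0.1961 -1.0289]
 [-0.6269 -0.4788]
 [-0.6874 -1.0753]
 [-0.9614 -1.1942]
 [-0.2775 -0.0157]
 [-1.2001 -0.1017]]
top front box corners z=.085,z=0 [array([175.9552, 207.5623]), array([285.801 , 213.3878]), array([183.739, 209.098]), array([283.8343, 214.4112])]
stud grip [0.5855 0.0983 0.1983] [302.3417 183.0614] [227.9605 174.6544]
edge mid [0.5353 0.1008 0.1748]
-0.3 [array([219.7589, 173.3364]), array([235.4574, 170.2215])] [array([308.9279, 180.6011]), array([296.4034, 183.9784])]
-0.15 [array([219.6238, 172.3553]), array([235.6196, 171.1943])] [array([309.1284, 181.542 ]), array([296.2073, 183.0359])]
0 [array([219.6689, 171.3646]), array([235.6029, 172.1836])] [array([309.1838, 182.5004]), array([296.1564, 182.0773])]
0.15 [array([219.8923, 170.3866]), array([235.4069, 173.1672])] [array([309.093 , 183.4546]), array([296.2517, 181.1242])]
0.3 [array([220.2882, 169.4431]), array([235.0349, 174.1229])] [array([308.8577, 184.3833]), array([296.491 , 180.1979])]
shaker_center [ 0.6638 -0.1759  0.18  ]
peanut_center [0.6891 0.372  0.029 ]
ball_center [0.5128 0.3613 0.04  ]
guardcase_center [ 0.4783 -0.1527  0.0145]
```

The fit agrees with both views: residuals are about 1 px and the lid is at 0.45 rad. The wing is turned about +0.2 rad. First I'll turn the tool so its jaws run along box x, shut the fingers and rise a little.

Call:
arm_command --pt "-0.5 0 0 -7.6 0 0" --pt "-0.5 0 0 -7.6 0 0" --pt "-0.5 0 0 -7.6 0 0" --pt "-0.5 0 0 -7.6 0 0" --pt "-0.5 0 0 -7.6 0 0" --pt "-0.5 0 0 -7.6 0 0" --pt "-0.5 0 0 -7.6 0 0" --pt "0 0 0 -7.6 0 0" --grip 1 --force 20

```text
time: 1.8
tool_pos: [0.2553, -0.5157, 0.2746]
eef_rot: [[0.0, 0.999, -0.044], [-0.001, -0.044, -0.999], [-1.0, 0.0, 0.001]]
ft_force: [0.5, 0.1, -0.4]
opening: 0.296
```

```bash
cat > to.py <<'E'
from fit import *
p=np.load("p.npy")
def to(b,yawoff=0,world=False):
    s=bot.sense(); R=s["eef_rot"]; t=np.array(b) if world else box2w(p,b)
    print("t",s["time"],"tcp",s["tool_pos"],"F",s["ft_force"],"M",s["moment"],"open",round(s["opening"],3))
    print("goal",t,"shift cm in tool",100*R.T@(t-s["tool_pos"]))
    want=p[2]+yawoff; have=np.arctan2(R[1,1],R[0,1]); print("turn about tool x deg",-np.degrees(want-have),"tilt",R[:2,0])
    c,sn=np.cos(p[2]),np.sin(p[2]); d=s["tool_pos"]-np.array([p[0],p[1],0]); print("tcp in box",c*d[0]+sn*d[1],-sn*d[0]+c*d[1],d[2])
E
python3 -c "
from to import *
to((-.047,-.07,.215))"
```

```text
t 1.8 tcp [ 0.2553 -0.5157  0.2746] F [ 0.4848  0.0571 -0.3784] M [ 0.0175 -0.0756  0.0415] open 0.296
goal [0.5575 0.0296 0.215 ] shift cm in tool [  5.8959  27.7697 -55.8217]
turn about tool x deg 0.2840551581756193 tilt [ 0.0004 -0.0013]
tcp in box -0.3219512141402489 -0.6295080597063448 0.2745859105565436
```

Call:
arm_command --pt "0 1 -2.0 0.3 0 0" --pt "0 1.8 -3.7 0 0 0" --pt "0 1.8 -3.7 0 0 0" --pt "0 1.8 -3.7 0 0 0" --pt "0 1.8 -3.7 0 0 0" --pt "0 1.8 -3.7 0 0 0" --pt "0 1.8 -3.7 0 0 0" --pt "0 1.8 -3.7 0 0 0"

```text
time: 2.6
tool_pos: [0.4068, -0.2427, 0.274]
eef_rot: [[0.0, 0.998, -0.055], [-0.0, -0.055, -0.998], [-1.0, 0.001, 0.0]]
ft_force: [0.8, -0.7, 1.8]
opening: 0.004
```

Call:
arm_command --pt "0 1.8 -3.7 0 0 0" --pt "0 1.8 -3.7 0 0 0" --pt "0.6 1.8 -3.7 0 0 0" --pt "0.8 1.8 -3.7 0 0 0" --pt "1 1.8 -3.7 0 0 0" --pt "1 1.8 -3.7 0 0 0" --pt "1 1.4 -3.7 0 0 0" --pt "0.8 1.1 -2.0 0 0 0"

```text
time: 3.4
tool_pos: [0.5548, 0.0299, 0.2211]
eef_rot: [[-0.0, 0.999, -0.053], [0.001, -0.053, -0.999], [-1.0, -0.0, -0.001]]
ft_force: [-0.3, -0.4, -0.1]
opening: 0.006
```

```bash
python3 -c "
from to import *
to((-.047,-.07,.17))
snap('top','t1.png',sc=1.5)"
```

```text
t 3.4 tcp [0.5548 0.0299 0.2211] F [-0.2505 -0.3964 -0.1171] M [-0.0368 -0.0852  0.0205] open 0.006
goal [0.5575 0.0296 0.17  ] shift cm in tool [5.1112 0.2705 0.0246]
turn about tool x deg -0.2085272039466846 tilt [-0.0003  0.0007]
tcp in box -0.04968962307370313 -0.06977747044103194 0.22111309625570424
```

View pics/t1.png

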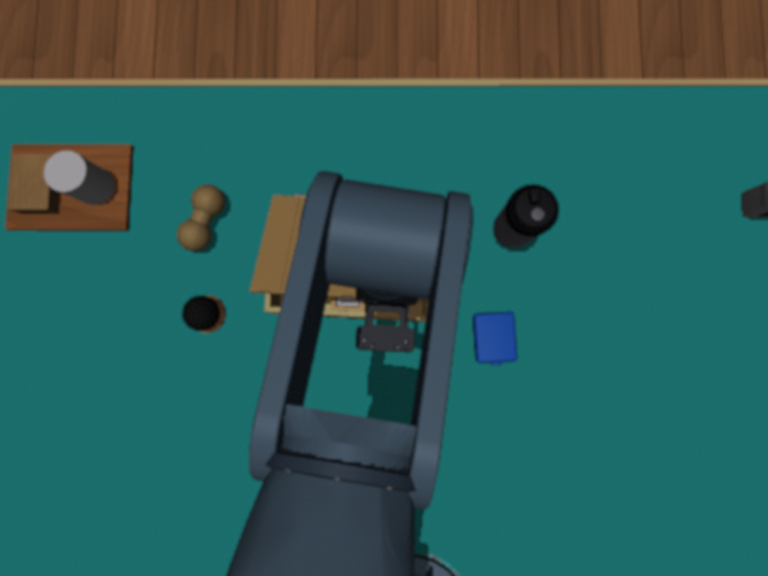

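The top view shows the arm above the right half of the lid, with the gripper near (385,330) of the 1.5x image and clear of the bottle and case. Now I'll push the lid down.

Call:
arm_command --pt "1.2 0 0 0 0 0" --pt "1.2 0 0 0 0 0" --pt "1.2 0 0 0 0 0" --pt "0.8 0 0 0 0 0" --pt "0.6 -0.2 0 0 0 0" --pt "0.6 -0.2 0 0 0 0" --pt "0.6 -0.2 0 0 0 0" --pt "0.6 -0.2 0 0 0 0"

```text
time: 4.25
tool_pos: [0.5464, 0.0273, 0.1538]
eef_rot: [[0.001, 0.998, -0.055], [-0.0, -0.055, -0.998], [-1.0, 0.001, 0.0]]
ft_force: [-1.8, -0.5, 4.4]
opening: 0.006
```

Call:
arm_command --pt "0.6 -0.2 0 0 0 0" --pt "0.6 -0.2 0 0 0 0" --pt "0.6 -0.15 0 0 0 0" --pt "0.6 -0.1 0 0 0 0" --pt "0.6 -0.1 0 0 0 0" --pt "0.6 0 0 0 0 0" --pt "0.4 0 0 0 0 0" --pt "0.4 0 0 0 0 0"

```text
time: 5.05
tool_pos: [0.5388, 0.0281, 0.1092]
eef_rot: [[-0.0, 0.998, -0.055], [0.0, -0.055, -0.998], [-1.0, -0.0, -0.0]]
ft_force: [-2.3, 0.2, 4.0]
opening: 0.002
```

```bash
python3 -c "
from to import *
to((-.065,-.07,.093))"
```

```text
t 5.05 tcp [0.5388 0.0281 0.1092] F [-2.3238  0.2185  4.0465] M [0.0405 0.3254 0.0118] open 0.002
goal [0.5395 0.0305 0.093 ] shift cm in tool [ 1.6224  0.0558 -0.2415]
turn about tool x deg -0.3282872473970485 tilt [-0.0003  0.0002]
tcp in box -0.06556611871417026 -0.07241541331600354 0.10922353115230621
```

Call:
arm_command --pt "0.3 0 0 0 0 0" --pt "0.3 0 0 0 0 0" --pt "0.3 0 0 0 0 0" --pt "0.2 0 0 0 0 0" --pt "0.1 0 0 0 0 0" --pt "0.1 0 0 0 0 0" --pt "0.05 0 0 0 0 0" --pt "0 0 0 0 0 0"

```text
time: 5.85
tool_pos: [0.5391, 0.0279, 0.0962]
eef_rot: [[0.0, 0.998, -0.055], [-0.0, -0.055, -0.998], [-1.0, 0.0, 0.0]]
ft_force: [-0.1, -0.3, -0.6]
opening: 0.006
```

Call:
arm_command --pt "0.1 0 0 0 0 0" --pt "0.05 0 0 0 0 0" --pt "0.05 0 0 0 0 0" --pt "0.05 0 0 0 0 0" --pt "0.05 0 0 0 0 0" --pt "0 0 0 0 0 0" --pt "0 0 0 0 0 0" --pt "0 0 0 0 0 0"

```text
time: 6.65
tool_pos: [0.5391, 0.0279, 0.0934]
eef_rot: [[0.0, 0.998, -0.055], [-0.0, -0.055, -0.998], [-1.0, 0.0, 0.0]]
ft_force: [-1.1, -0.3, 4.5]
opening: 0.005
```

Call:
arm_command --pt "0.03 0 0 0 0 0" --pt "0.03 0 0 0 0 0" --pt "0.02 0 0 0 0 0" --pt "0 0 0 0 0 0" --pt "0 0 0 0 0 0" --pt "0 0 0 0 0 0" --pt "0 0 0 0 0 0" --pt "0 0 0 0 0 0"

```text
time: 7.45
tool_pos: [0.5391, 0.0279, 0.0934]
eef_rot: [[0.0, 0.998, -0.055], [-0.0, -0.055, -0.998], [-1.0, 0.0, 0.0]]
ft_force: [-4.4, -0.4, 11.0]
opening: 0.003
```

The lid stopped hard at 93.4 mm with 11 N on it, so it is shut. I'll rise, step aside, open the fingers and look.

Call:
arm_command --pt "-0.5 0 0 0 0 0" --pt "-1.5 0 0 0 0 0" --pt "-2.0 0 0 0 0 0" --pt "-2 0 1 0 0 0" --pt "-2 -1 2 0 0 0" --pt "-2 -2 3 0 0 0" --pt "-1 -3 3 0 0 0" --pt "0 -2 2 0 0 0" --grip -0.2

```text
time: 8.25
tool_pos: [0.4525, -0.079, 0.2038]
eef_rot: [[0.002, 0.998, -0.055], [-0.002, -0.055, -0.998], [-1.0, 0.003, 0.001]]
ft_force: [-0.1, 0.1, 0.1]
opening: 0.598
```

```bash
python3 - <<'E'
from to import *
to((-.06,0,.125))
for n,c in(("scene",(240,160,365,270)),("top",(155,115,305,225))):
    snap(n,n+"2z.png",crop=c,sc=5)
    for t in("stud_grip","lid_edge"): print(n,t,[(np.round(x["xy"],1),round(x["confidence"],2)) for x in bot.spot_in(n,t)[:2]])
q=box2w(p,(-.06,0,.136)); print(proj("scene",q),proj("top",q))
for t in(0,.15,.3):
    e=[box2w(p,(-.06+s*.017*np.sin(t),s*.017*np.cos(t),.147)) for s in(1,-1)]
    print(t,[proj("top",q) for q in e],[proj("scene",q) for q in e])
p[3]=0;print([proj(n,lidpt(p,(0,y,0))) for n in("scene","top") for y in(-.135,.135)])
E
```

```text
t 8.25 tcp [ 0.4525 -0.079   0.2038] F [-0.1324  0.1173  0.1211] M [-0.0178 -0.1144  0.0108] open 0.598
goal [0.548  0.1001 0.125 ] shift cm in tool [  7.8723   8.523  -18.4225]
turn about tool x deg -0.3454349875290885 tilt [ 0.0024 -0.0015]
tcp in box -0.14653550514749117 -0.18359833228607036 0.20376239000100305
scene stud_grip [(array([297.9, 185.8]), 0.71)]
scene lid_edge [(array([300.7, 213.7]), 0.84)]
top stud_grip [(array([231.4, 192.5]), 0.5)]
top lid_edge [(array([234.5, 171.3]), 0.94), (array([231.1, 194.8]), 0.58)]
[300.3824 185.4302] [229.6456 194.4801]
0 [array([221.7753, 193.6811]), array([236.5986, 194.4569])] [array([306.7977, 183.3032]), array([294.5646, 182.9057])]
0.15 [array([221.9302, 192.5811]), array([236.4483, 195.5586])] [array([306.7481, 184.0383]), array([294.6286, 182.1731])]
0.3 [array([222.2478, 191.5152]), array([236.1347, 196.6275])] [array([306.5618, 184.7541]), array([294.828 , 181.4631])]
[array([253.0368, 182.898 ]), array([345.3188, 185.8995]), array([286.006 , 213.2811]), array([175.1439, 207.4022])]
```

View pics/scene2z.png

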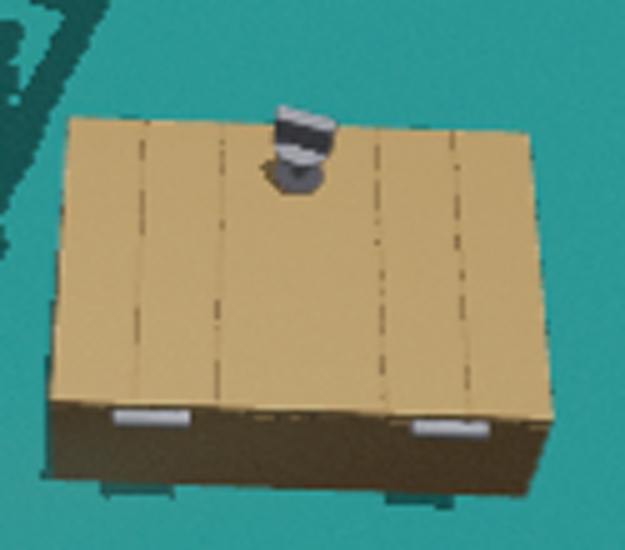

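View pics/top2z.png

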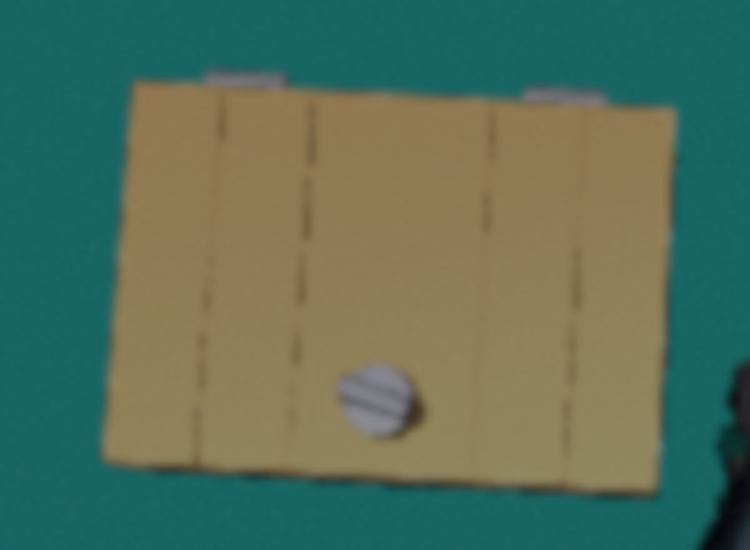

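The lid is flat in both views, with corners within about 1 px of the prediction. I'll zoom on the stud and refit the box.

```bash
python3 - <<'E'
from to import *
obs=[("scene",(254,183.7),(-.095,-.135,.093)),("scene",(345.8,186.7),(-.095,.135,.093)),("scene",(250,240),(.095,-.135,.093)),("scene",(350.5,243.5),(.095,.135,.093)),
("scene",(250.5,256),(.095,-.135,0)),("scene",(345,259),(.095,.135,0)),
("top",(182,131.5),(.095,.135,.093)),("top",(290.5,136.5),(.095,-.135,.093)),("top",(176,207.5),(-.095,.135,.093)),("top",(286.5,213.5),(-.095,-.135,.093))]
for sel in(("scene","top"),("scene",),("top",)):
    f=lambda p:np.concatenate([proj(c,box2w(p,b))-np.array(uv) for c,uv,b in obs if c in sel])
    s=least_squares(f,p[:3],loss="soft_l1"); print(sel,s.x,np.degrees(s.x[2]),"stud",box2w(s.x,(-.06,0,0)))
    if len(sel)==2: print(f(s.x).reshape(-1,2)); np.save("p.npy",np.r_[s.x,0])
ims=[]
for n,(x0,y0,x1,y1) in(("scene",(285,172,315,202)),("top",(215,180,245,210))):
    im=cv2.imread(f"pics/{n}2z.png"); X0,Y0=(240,160) if n=="scene" else (155,115)
    im=im[(y0-Y0)*5:(y1-Y0)*5,(x0-X0)*5:(x1-X0)*5]; ims.append(cv2.resize(im,(390,390),interpolation=cv2.INTER_CUBIC))
cv2.imwrite("pics/stud2.png",np.hstack(ims))
E
```

```text
('scene', 'top') [ 0.6082  0.0969 -0.0492] -2.8198163071820654 stud [0.5483 0.0998 0.    ]
[[-1.073  -0.7163]
 [-0.579  -0.7225]
 [-0.5536  0.0436]
 [-0.2224 -0.044 ]
 [-0.4097 -0.1302]
 [-0.2198  0.1111]
 [-0.7454 -0.4079]
 [-0.8798 -0.0264]
 [-0.7215 -0.2117]
 [-0.3616 -0.346 ]]
('scene',) [ 0.6088  0.0983 -0.0517] -2.96400391694575 stud [0.5489 0.1014 0.    ]
('top',) [ 0.6076  0.0952 -0.0498] -2.8512310508213012 stud [0.5476 0.0982 0.    ]
```

View pics/stud2.png

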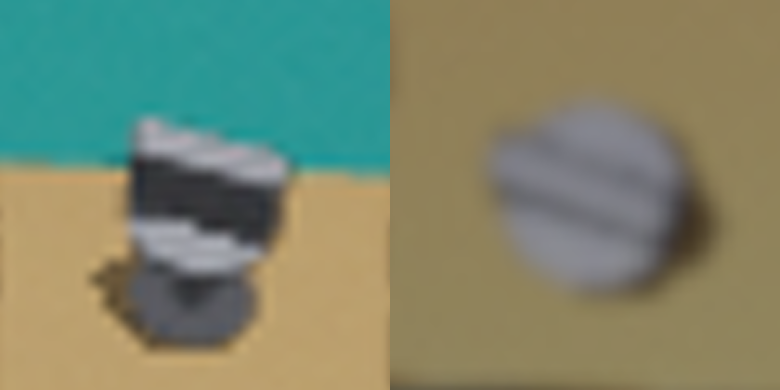

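Both views put the wing at about +0.29 rad (slopes 0.355 in the top view, 0.307 in the scene view). I'll move over the stud with the tool turned 16° clockwise to match the wing.

Call:
arm_command --pt "0 1 -2 2 0 0" --pt "0 1 -2.5 2 0 0" --pt "0 1 -2.5 2 0 0" --pt "0 1 -2.5 2 0 0" --pt "0 0.5 -2 2 0 0" --pt "0 0 -2 2 0 0" --pt "0 0 -2 2 0 0" --pt "0 0 0 2 0 0"

```text
time: 9.35
tool_pos: [0.5223, 0.0732, 0.2018]
eef_rot: [[-0.001, 0.945, -0.326], [0.001, -0.326, -0.945], [-1.0, -0.001, -0.001]]
ft_force: [-0.5, -0.2, -0.6]
opening: 0.601
```

```bash
python3 - <<'E'
from to import *
to((-.06,0,.128),-.28)
E
```

```text
t 9.35 tcp [0.5223 0.0732 0.2018] F [-0.5135 -0.1688 -0.5631] M [-0.103  -0.0797 -0.0115] open 0.601
goal [0.5483 0.0998 0.128 ] shift cm in tool [ 7.3777  1.5961 -3.3557]
turn about tool x deg -0.155924530626602 tilt [-0.0006  0.001 ]
tcp in box -0.08463905508650794 -0.02784110668275868 0.20176793292068024
```

Call:
arm_command --pt "0 0.4 -0.8 0 0 0" --pt "0 0.4 -0.8 0 0 0" --pt "0 0.4 -0.8 0 0 0" --pt "0.5 0.3 -0.7 0 0 0" --pt "1 0.1 -0.3 0 0 0" --pt "1 0 0 0 0 0" --pt "0 0 0 0 0 0" --pt "0 0 0 0 0 0"

```text
time: 10.15
tool_pos: [0.5474, 0.0967, 0.1767]
eef_rot: [[-0.002, 0.945, -0.328], [0.0, -0.328, -0.945], [-1.0, -0.002, 0.001]]
ft_force: [-0.1, 0.9, 0.1]
opening: 0.596
```

```bash
python3 - <<'E'
from to import *
to((-.06,0,.128),-.28)
ims=[]
for n,c in(("scene",(275,120,335,210)),("top",(200,150,260,240))):
    snap(n,"x.png",crop=c,sc=6); ims.append(cv2.imread("pics/x.png"))
cv2.imwrite("pics/a3.png",np.hstack(ims))
E
```

```text
t 10.15 tcp [0.5474 0.0967 0.1767] F [-0.0864  0.8925  0.1185] M [-0.0229 -0.0734 -0.0185] open 0.596
goal [0.5483 0.0998 0.128 ] shift cm in tool [ 4.865  -0.0132 -0.3288]
turn about tool x deg -0.31104940705818623 tilt [-0.0016  0.    ]
tcp in box -0.06072041105761899 -0.0031883669879272996 0.17665173330380798
```

View pics/a3.png

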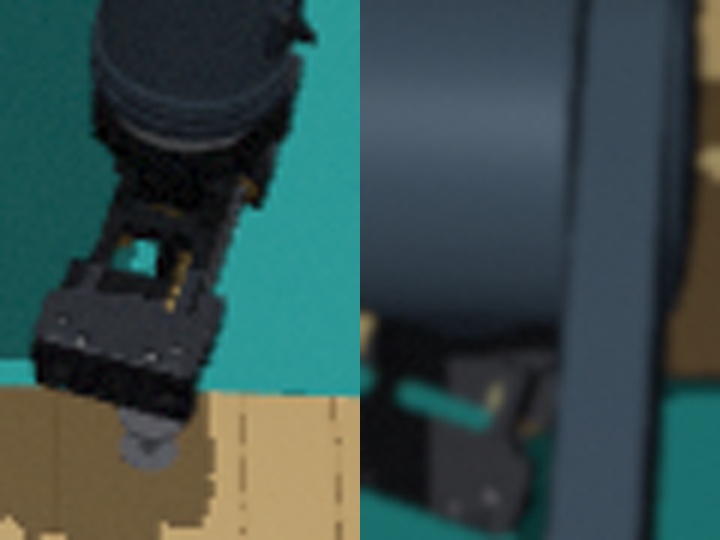

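The front finger sits just behind the stud's wing in the scene view and nothing else is in the way. I'll correct by 3 mm and lower.

Call:
arm_command --pt "0 0 -0.15 0 0 0" --pt "0 0 -0.2 0 0 0" --pt "0.8 0 0 0 0 0" --pt "0.8 0 0 0 0 0" --pt "0.8 0 0 0 0 0" --pt "0.8 0 0 0 0 0" --pt "0.8 0 0 0 0 0" --pt "0.5 0 0 0 0 0"

```text
time: 11.05
tool_pos: [0.5486, 0.1002, 0.1312]
eef_rot: [[-0.001, 0.945, -0.328], [0.0, -0.328, -0.945], [-1.0, -0.001, 0.0]]
ft_force: [-0.2, 0.3, -0.4]
opening: 0.605
```

```bash
python3 - <<'E'
from to import *
to((-.06,0,.128),-.28)
E
```

```text
t 11.05 tcp [0.5486 0.1002 0.1312] F [-0.1638  0.2884 -0.3797] M [ 0.0305 -0.0627 -0.0253] open 0.605
goal [0.5483 0.0998 0.128 ] shift cm in tool [ 0.3191 -0.0239  0.047 ]
turn about tool x deg -0.2964129679280049 tilt [-0.0014  0.    ]
tcp in box -0.05963352690605536 0.00038400168734575467 0.13119049447816392
```

Call:
arm_command --pt "0.1 0 0 0 0 0" --pt "0 0 0 0 0 0" --pt "0 0 0 0 0 0" --pt "0 0 0 0 0 0" --pt "0 0 0 0 0 0" --pt "0 0 0 0 0 0" --pt "0 0 0 0 0 0" --pt "0 0 0 0 0 0" --grip 1 --force 10

```text
time: 11.85
tool_pos: [0.5483, 0.1005, 0.1312]
eef_rot: [[-0.002, 0.945, -0.328], [0.0, -0.328, -0.945], [-1.0, -0.002, 0.0]]
ft_force: [-5.0, 1.6, 2.0]
opening: 0.109
```

```bash
python3 - <<'E'
from to import *
to((-.06,0,.128),-.28)
E
```

```text
t 11.85 tcp [0.5483 0.1005 0.1312] F [-4.953   1.5979  1.994 ] M [ 0.2744  0.7762 -0.0162] open 0.109
goal [0.5483 0.0998 0.128 ] shift cm in tool [0.321  0.0201 0.0699]
turn about tool x deg -0.28374608715932087 tilt [-0.0018  0.0004]
tcp in box -0.059990364697152306 0.0007262184994458083 0.1312101958767326
```

The grip reads 9.6 mm of opening, so the jaws are on the wing, with no twist moment. I'll ease 0.6 mm sideways and turn the wing back 16.3° into line with the front edge.

Call:
arm_command --pt "0 -0.06 0 -2 0 0" --pt "0 0 0 -3 0 0" --pt "0 0 0 -3 0 0" --pt "0 0 0 -3 0 0" --pt "0 0 0 -3 0 0" --pt "0 0 0 -2.3 0 0" --pt "0 0 0 0 0 0" --pt "0 0 0 0 0 0"

```text
time: 12.65
tool_pos: [0.5481, 0.1006, 0.1313]
eef_rot: [[-0.001, 0.999, -0.051], [0.0, -0.051, -0.999], [-1.0, -0.001, -0.0]]
ft_force: [-5.7, 2.1, 1.7]
opening: 0.114
```

```bash
python3 - <<'E'
from to import *
to((-.06,0,.128),0)
ims=[]
for n,c in(("scene",(275,120,335,210)),):
    snap(n,"x4.png",crop=c,sc=6)
E
```

```text
t 12.65 tcp [0.5481 0.1006 0.1313] F [-5.6816  2.0505  1.7324] M [ 0.2574  0.7437 -0.0203] open 0.114
goal [0.5483 0.0998 0.128 ] shift cm in tool [0.3255 0.0238 0.079 ]
turn about tool x deg -0.09232289197340852 tilt [-0.0011  0.0002]
tcp in box -0.06023265595752445 0.0007899716962584875 0.13125588717589676
```

View pics/x4.png

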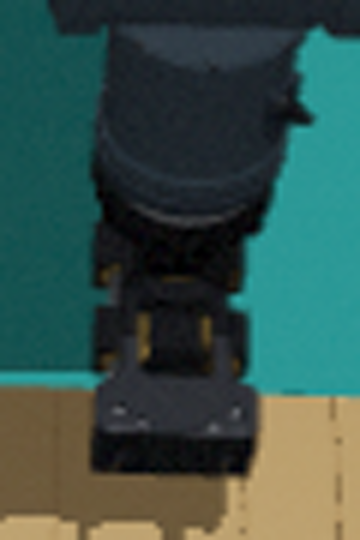

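The wing now stands square to the front edge. I'll open slightly to relieve the side load, rest the fingertips on the flange, then grip again so the fingertips do the pushing.

Call:
arm_command --pt "0 0 0 0 0 0" --pt "0 -0.05 0 0 0 0" --pt "0 0 0.05 0 0 0" --pt "0.1 0 0 0 0 0" --pt "0.1 0 0 0 0 0" --pt "0.1 0 0 0 0 0" --pt "0 0 0 0 0 0" --pt "0 0 0 0 0 0" --grip 0.66

```text
time: 13.5
tool_pos: [0.548, 0.1, 0.1284]
eef_rot: [[-0.0, 0.999, -0.05], [-0.0, -0.05, -0.999], [-1.0, -0.0, 0.0]]
ft_force: [-0.4, -0.1, -0.3]
opening: 0.169
```

```bash
python3 - <<'E'
from to import *
to((-.06,0,.125),0)
E
```

```text
t 13.5 tcp [0.548  0.1    0.1284] F [-0.3914 -0.142  -0.26  ] M [-0.0271 -0.0056  0.0007] open 0.169
goal [0.5483 0.0998 0.125 ] shift cm in tool [0.3353 0.0245 0.0128]
turn about tool x deg -0.033103414174564715 tilt [-0.0001 -0.    ]
tcp in box -0.060245016812036575 0.00012799927627410012 0.12835305282936504
```

Call:
arm_command --pt "0.1 0 0 0 0 0" --pt "0.08 0 0 0 0 0" --pt "0.04 0 0 0 0 0" --pt "0.04 0 0 0 0 0" --pt "0.04 0 0 0 0 0" --pt "0.02 0 0 0 0 0" --pt "0 0 0 0 0 0" --pt "0 0 0 0 0 0"

```text
time: 14.3
tool_pos: [0.5481, 0.1, 0.1254]
eef_rot: [[0.0, 0.999, -0.05], [-0.0, -0.05, -0.999], [-1.0, 0.0, 0.0]]
ft_force: [-1.0, 0.2, 1.4]
opening: 0.173
```

Flange contact is at z = 0.1254, the same 0.4 mm offset as on the lid. Now I'll grip.

Call:
arm_command --pt "0.02 0 0 0 0 0" --pt "0 0 0 0 0 0" --pt "0 0 0 0 0 0" --pt "0 0 0 0 0 0" --pt "0 0 0 0 0 0" --pt "0 0 0 0 0 0" --pt "0 0 0 0 0 0" --pt "0 0 0 0 0 0" --grip 1 --force 10

```text
time: 15.1
tool_pos: [0.5478, 0.1, 0.1249]
eef_rot: [[-0.001, 0.999, -0.05], [0.0, -0.05, -0.999], [-1.0, -0.001, -0.0]]
ft_force: [-2.7, -0.2, 1.8]
opening: 0.113
```

```bash
python3 - <<'E'
from to import *
to((-.06,0,.125),0)
E
```

```text
t 15.1 tcp [0.5478 0.1    0.1249] F [-2.7432 -0.2302  1.7841] M [0.0169 0.5204 0.0224] open 0.113
goal [0.5483 0.0998 0.125 ] shift cm in tool [-0.0106  0.0467  0.0145]
turn about tool x deg -0.03428123466945817 tilt [-0.0006  0.0001]
tcp in box -0.06046717231896485 0.00014511335349075543 0.12489457696445588
```

Pushing begins, in small steps so that even a hit on the plate stays under the limit.

Call:
arm_command --pt "0.02 -0.03 0 0 0 0" --pt "0.02 0 0 0 0 0" --pt "0.02 0 0 0 0 0" --pt "0.02 0 0 0 0 0" --pt "0.02 0 0 0 0 0" --pt "0.02 0 0 0 0 0" --pt "0.02 0 0 0 0 0" --pt "0 0 0 0 0 0"

```text
time: 15.9
tool_pos: [0.5478, 0.1, 0.1236]
eef_rot: [[0.0, 0.999, -0.05], [-0.0, -0.05, -0.999], [-1.0, 0.0, 0.0]]
ft_force: [-2.5, 0.8, 1.5]
opening: 0.11
```

Call:
arm_command --pt "0.02 0 0 0 0 0" --pt "0.02 0 0 0 0 0" --pt "0.02 0 0 0 0 0" --pt "0.02 0 0 0 0 0" --pt "0.02 0 0 0 0 0" --pt "0.02 0 0 0 0 0" --pt "0.02 0 0 0 0 0" --pt "0.02 0 0 0 0 0"

```text
time: 16.7
tool_pos: [0.5477, 0.1, 0.122]
eef_rot: [[0.0, 0.999, -0.05], [0.0, -0.05, -0.999], [-1.0, 0.0, -0.0]]
ft_force: [-2.7, 0.3, 2.3]
opening: 0.114
```

```bash
python3 - <<'E'
from to import *
to((-.06,0,.125),0)
E
```

```text
t 16.7 tcp [0.5477 0.1    0.122 ] F [-2.7414  0.3314  2.2822] M [ 0.0824  0.4097 -0.0218] open 0.114
goal [0.5483 0.0998 0.125 ] shift cm in tool [-0.2983  0.0517  0.0112]
turn about tool x deg -0.03584492469355176 tilt [0. 0.]
tcp in box -0.06051657703763326 0.0001119152639712977 0.12201683451501164
```

Call:
arm_command --pt "0.02 0 0 0 0 0" --pt "0.02 0 0 0 0 0" --pt "0.02 0 0 0 0 0" --pt "0.02 0 0 0 0 0" --pt "0.02 0 0 0 0 0" --pt "0.02 0 0 0 0 0" --pt "0.02 0 0 0 0 0" --pt "0.02 0 0 0 0 0"

```text
time: 17.5
tool_pos: [0.5477, 0.1, 0.1204]
eef_rot: [[0.0, 0.999, -0.05], [0.0, -0.05, -0.999], [-1.0, 0.0, -0.0]]
ft_force: [-2.6, 1.2, 2.1]
opening: 0.111
```

Call:
arm_command --pt "0 0 0 0 0 0" --pt "0.02 0 0 0 0 0" --pt "0.02 0 0 0 0 0" --pt "0.02 0 0 0 0 0" --pt "0.02 0 0 0 0 0" --pt "0.02 0 0 0 0 0" --pt "0.02 0 0 0 0 0" --pt "0.02 0 0 0 0 0"

```text
time: 18.3
tool_pos: [0.5478, 0.1, 0.119]
eef_rot: [[0.0, 0.999, -0.05], [0.0, -0.05, -0.999], [-1.0, 0.0, -0.0]]
ft_force: [-2.5, -0.1, 2.8]
opening: 0.109
```

Call:
arm_command --pt "0.02 0 0 0 0 0" --pt "0.02 0 0 0 0 0" --pt "0.02 0 0 0 0 0" --pt "0.02 0 0 0 0 0" --pt "0.02 0 0 0 0 0" --pt "0.02 0 0 0 0 0" --pt "0.02 0 0 0 0 0" --pt "0 0 0 0 0 0"

```text
time: 19.1
tool_pos: [0.5478, 0.1, 0.1176]
eef_rot: [[0.0, 0.999, -0.05], [0.0, -0.05, -0.999], [-1.0, 0.0, -0.0]]
ft_force: [-2.6, 1.0, 2.6]
opening: 0.113
```

```bash
python3 - <<'E'
from to import *
to((-.06,0,.125),0)
E
```

```text
t 19.1 tcp [0.5478 0.1    0.1176] F [-2.5999  1.0176  2.6187] M [0.0645 0.3876 0.017 ] open 0.113
goal [0.5483 0.0998 0.125 ] shift cm in tool [-0.7372  0.0484  0.0111]
turn about tool x deg -0.035581799527256895 tilt [0.0001 0.    ]
tcp in box -0.0604835863124408 0.00011127944126460183 0.11762830481137519
```

Call:
arm_command --pt "0.02 0 0 0 0 0" --pt "0.02 0 0 0 0 0" --pt "0.02 0 0 0 0 0" --pt "0.02 0 0 0 0 0" --pt "0.02 0 0 0 0 0" --pt "0.02 0 0 0 0 0" --pt "0.02 0 0 0 0 0" --pt "0 0 0 0 0 0"

```text
time: 19.9
tool_pos: [0.5478, 0.1, 0.1166]
eef_rot: [[0.0, 0.999, -0.05], [-0.0, -0.05, -0.999], [-1.0, 0.0, 0.0]]
ft_force: [-3.5, 0.2, 7.3]
opening: 0.111
```

Call:
arm_command --pt "0.02 0 0 0 0 0" --pt "0.02 0 0 0 0 0" --pt "0.02 0 0 0 0 0" --pt "0.02 0 0 0 0 0" --pt "0.02 0 0 0 0 0" --pt "0.02 0 0 0 0 0" --pt "0.02 0 0 0 0 0" --pt "0 0 0 0 0 0"

```text
time: 20.7
tool_pos: [0.5479, 0.1, 0.1158]
eef_rot: [[0.0, 0.999, -0.05], [-0.0, -0.05, -0.999], [-1.0, 0.0, 0.0]]
ft_force: [-5.6, 0.7, 9.8]
opening: 0.114
```

The force rose from 2.6 to 7.3 and then 9.8 N as the stud went from 7.8 to 8.8 and 9.6 mm. That slope of about 3–4 N/mm is the sprung pad; the plate would have been rigid. I need a little more to reach 11–13 N.

Call:
arm_command --pt "0.02 -0.02 0 0 0 0" --pt "0.02 -0.02 0 0 0 0" --pt "0.02 -0.01 0 0 0 0" --pt "0 0 0 0 0 0" --pt "0 0 0 0 0 0" --pt "0 0 0 0 0 0" --pt "0 0 0 0 0 0" --pt "0 0 0 0 0 0"

```text
time: 21.5
tool_pos: [0.5478, 0.1, 0.1155]
eef_rot: [[0.001, 0.999, -0.05], [-0.0, -0.05, -0.999], [-1.0, 0.001, 0.0]]
ft_force: [-5.3, 0.7, 9.7]
opening: 0.108
```

```bash
python3 - <<'E'
from to import *
to((-.06,0,.125),0)
E
```

```text
t 21.5 tcp [0.5478 0.1    0.1155] F [-5.3494  0.6561  9.7481] M [0.1083 0.8972 0.0078] open 0.108
goal [0.5483 0.0998 0.125 ] shift cm in tool [-0.9465  0.0459  0.0124]
turn about tool x deg -0.02741113370601735 tilt [ 0.0013 -0.0002]
tcp in box -0.060446694153689556 0.00012311693818742265 0.11553453256057156
```

Call:
arm_command --pt "0.02 0 0 0 0 0" --pt "0.02 0 0 0 0 0" --pt "0.01 0 0 0 0 0" --pt "0 0 0 0 0 0" --pt "0 0 0 0 0 0" --pt "0 0 0 0 0 0" --pt "0 0 0 0 0 0" --pt "0 0 0 0 0 0"

```text
time: 22.3
tool_pos: [0.5478, 0.1, 0.1152]
eef_rot: [[0.001, 0.999, -0.05], [-0.0, -0.05, -0.999], [-1.0, 0.001, 0.0]]
ft_force: [-5.5, 0.0, 12.3]
opening: 0.112
```

12.3 N on the hand at 10.2 mm in. I'll turn gently at first and feel for any resistance.

Call:
arm_command --pt "0 0 0 1.5 0 0" --pt "0 0 0 1.5 0 0" --pt "0 0 0 1.5 0 0" --pt "0 0 0 1.5 0 0" --pt "0 0 0 1.5 0 0" --pt "0 0 0 1.5 0 0" --pt "0 0 0 1.5 0 0" --pt "0 0 0 1.5 0 0"

```text
time: 23.1
tool_pos: [0.5478, 0.1, 0.1152]
eef_rot: [[0.001, 0.966, -0.257], [-0.0, -0.257, -0.966], [-1.0, 0.001, -0.0]]
ft_force: [-5.8, -0.4, 11.5]
opening: 0.112
```

```bash
python3 - <<'E'
from to import *
to((-.06,0,.125),-1.57)
E
```

```text
t 23.1 tcp [0.5478 0.1    0.1152] F [-5.8174 -0.4119 11.5207] M [0.0057 0.9651 0.1054] open 0.112
goal [0.5483 0.0998 0.125 ] shift cm in tool [-0.9809  0.0457  0.002 ]
turn about tool x deg 77.87798092970958 tilt [ 0.0013 -0.0002]
tcp in box -0.060429674539770016 0.00011296376879685018 0.11519087670241478
```

Call:
arm_command --pt "0 0 0 1.5 0 0" --pt "0 0 0 1.5 0 0" --pt "0 0 0 1.5 0 0" --pt "0 0 0 1.5 0 0" --pt "0 0 0 1.5 0 0" --pt "0 0 0 1.5 0 0" --pt "0 0 0 1.5 0 0" --pt "0 0 0 1.5 0 0"

```text
time: 23.9
tool_pos: [0.5478, 0.1, 0.1152]
eef_rot: [[0.001, 0.892, -0.452], [-0.0, -0.452, -0.892], [-1.0, 0.001, -0.0]]
ft_force: [-5.9, 0.5, 12.6]
opening: 0.115
```

```bash
python3 - <<'E'
from to import *
to((-.06,0,.125),-1.57)
snap("scene","s5.png",crop=(275,120,335,210),sc=6)
E
```

```text
t 23.9 tcp [0.5478 0.1    0.1152] F [-5.9026  0.5098 12.6322] M [0.1188 0.9845 0.0875] open 0.115
goal [0.5483 0.0998 0.125 ] shift cm in tool [-0.9817  0.0461 -0.0074]
turn about tool x deg 65.87399437698255 tilt [ 0.0013 -0.0002]
tcp in box -0.06043865713812769 0.00011911064402783406 0.11518266531724117
```

View pics/s5.png

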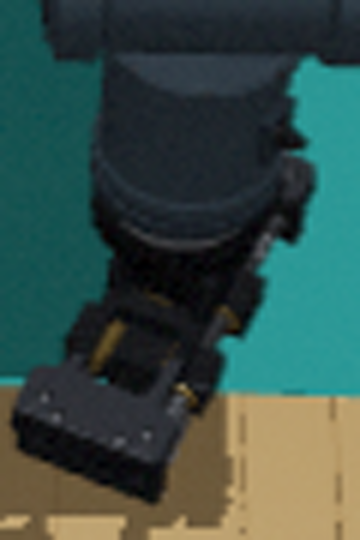

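The moment is steady at about 0.09 N·m, the opening is unchanged and the tool is turning freely, so the stud follows. Continuing to the stop.

Call:
arm_command --pt "0 0 0 4 0 0" --pt "0 0 0 4 0 0" --pt "0 0 0 4 0 0" --pt "0 0 0 4 0 0" --pt "0 0 0 4 0 0" --pt "0 0 0 4 0 0" --pt "0 0 0 4 0 0" --pt "0 0 0 4 0 0"

```text
time: 24.75
tool_pos: [0.5479, 0.0999, 0.1152]
eef_rot: [[0.001, 0.515, -0.857], [-0.0, -0.857, -0.515], [-1.0, 0.001, -0.001]]
ft_force: [-6.0, 0.0, 11.4]
opening: 0.114
```

```bash
python3 - <<'E'
from to import *
to((-.06,0,.125),-1.57)
E
```

```text
t 24.75 tcp [0.5479 0.0999 0.1152] F [-5.9657  0.0001 11.4383] M [0.0236 0.9474 0.0578] open 0.114
goal [0.5483 0.0998 0.125 ] shift cm in tool [-0.9781  0.0312 -0.0273]
turn about tool x deg 33.771704508300125 tilt [ 0.0014 -0.0002]
tcp in box -0.060386534486040096 0.00010529131404782288 0.11521852390247746
```

Call:
arm_command --pt "0 0 0 4 0 0" --pt "0 0 0 4 0 0" --pt "0 0 0 4 0 0" --pt "0 0 0 4 0 0" --pt "0 0 0 4 0 0" --pt "0 0 0 4 0 0" --pt "0 0 0 4 0 0" --pt "0 0 0 3 0 0"

```text
time: 25.55
tool_pos: [0.5478, 0.1, 0.1152]
eef_rot: [[0.001, 0.0, -1.0], [-0.0, -1.0, -0.0], [-1.0, 0.0, -0.001]]
ft_force: [-5.9, 0.3, 12.3]
opening: 0.114
```

Call:
arm_command --pt "0 0 0 1 0 0" --pt "0 0 0 1 0 0" --pt "0 0 0 0.8 0 0" --pt "0 0 0 0.4 0 0" --pt "0 0 0 0 0 0" --pt "0 0 0 0 0 0" --pt "0 0 0 0 0 0" --pt "0 0 0 0 0 0"

```text
time: 26.35
tool_pos: [0.5478, 0.1, 0.1152]
eef_rot: [[0.001, -0.053, -0.999], [-0.0, -0.999, 0.053], [-1.0, 0.0, -0.001]]
ft_force: [-5.5, 0.6, 11.7]
opening: 0.114
```

```bash
python3 - <<'E'
from to import *
to((-.06,0,.125),-1.57)
E
```

```text
t 26.35 tcp [0.5478 0.1    0.1152] F [-5.5114  0.5885 11.6666] M [0.0825 1.0313 0.0793] open 0.114
goal [0.5483 0.0998 0.125 ] shift cm in tool [-0.9817  0.0118 -0.0449]
turn about tool x deg -0.2660797980283067 tilt [ 0.0013 -0.0002]
tcp in box -0.060434945285516094 0.00011833304207394197 0.11518215776180536
```

At 1.575 rad, with no stop felt yet. I'll go slightly further to feel it.

Call:
arm_command --pt "0 0 0 0.5 0 0" --pt "0 0 0 0.5 0 0" --pt "0 0 0 0.5 0 0" --pt "0 0 0 0.5 0 0" --pt "0 0 0 0.3 0 0" --pt "0 0 0 0 0 0" --pt "0 0 0 0 0 0" --pt "0 0 0 0 0 0"

```text
time: 27.15
tool_pos: [0.5479, 0.1, 0.1152]
eef_rot: [[0.001, -0.093, -0.996], [-0.0, -0.996, 0.093], [-1.0, 0.0, -0.001]]
ft_force: [-5.6, -0.0, 12.7]
opening: 0.115
```

```bash
python3 - <<'E'
from to import *
to((-.06,0,.125),-1.57)
E
```

```text
t 27.15 tcp [0.5479 0.1    0.1152] F [-5.5991 -0.042  12.7128] M [0.0704 1.0678 0.2132] open 0.115
goal [0.5483 0.0998 0.125 ] shift cm in tool [-0.9809  0.0095 -0.0408]
turn about tool x deg -2.5497656057540112 tilt [ 0.0014 -0.0003]
tcp in box -0.06038951513296718 0.00011033190088627397 0.11519078995422873
```

The moment jumped to 0.21 N·m, which is the stop. I'll ease back 1.5° to relax it, then let the spring lift the stud while still guided.

Call:
arm_command --pt "0 0 0 -0.8 0 0" --pt "0 0 0 -0.7 0 0" --pt "-0.05 0 0 0 0 0" --pt "-0.05 0 0 0 0 0" --pt "-0.05 0 0 0 0 0" --pt "-0.05 0 0 0 0 0" --pt "-0.05 0 0 0 0 0" --pt "0 0 0 0 0 0"

```text
time: 27.95
tool_pos: [0.5478, 0.1, 0.1168]
eef_rot: [[0.001, -0.067, -0.998], [-0.0, -0.998, 0.067], [-1.0, -0.0, -0.001]]
ft_force: [-3.0, 0.3, 5.1]
opening: 0.11
```

```bash
python3 - <<'E'
from to import *
to((-.06,0,.125),-1.57)
E
```

```text
t 27.95 tcp [0.5478 0.1    0.1168] F [-2.9713  0.3321  5.1005] M [ 0.1486  0.4283 -0.0324] open 0.11
goal [0.5483 0.0998 0.125 ] shift cm in tool [-0.8222  0.0105 -0.0509]
turn about tool x deg -1.0823804806700843 tilt [ 0.0013 -0.    ]
tcp in box -0.06049598975296118 0.00011471959133654234 0.11677719392850064
```

Call:
arm_command --pt "-0.04 0 0 0 0 0" --pt "-0.04 0 0 0 0 0" --pt "-0.04 0 0 0 0 0" --pt "-0.04 0 0 0 0 0" --pt "0 0 0 0 0 0" --pt "0 0 0 0 0 0" --pt "0 0 0 0 0 0" --pt "0 0 0 0 0 0"

```text
time: 28.75
tool_pos: [0.5475, 0.0999, 0.1178]
eef_rot: [[0.001, -0.067, -0.998], [-0.0, -0.998, 0.067], [-1.0, -0.0, -0.001]]
ft_force: [3.4, 0.9, 0.6]
opening: 0.115
```

Fz has dropped to 0.6 N at 7.6 mm in, below the roughly 3 N the spring alone pushed with, so the notch has taken it. I'll open and rise.

Call:
arm_command --pt "0 0 0 0 0 0" --pt "0 0 0 0 0 0" --pt "0 0 0 0 0 0" --pt "0 0 0 0 0 0" --pt "0 0 0 0 0 0" --pt "-0.2 0 0 0 0 0" --pt "-0.5 0 0 0 0 0" --pt "-1 0 0 0 0 0" --grip -0.2

```text
time: 29.55
tool_pos: [0.5467, 0.1, 0.1347]
eef_rot: [[-0.002, -0.067, -0.998], [0.0, -0.998, 0.067], [-1.0, 0.0, 0.002]]
ft_force: [0.7, -0.6, -0.2]
opening: 0.605
```

Call:
arm_command --pt "-2 0 0 0 0 0" --pt "-3 0 0 0 0 0" --pt "-3 0 0 0 0 0" --pt "-2 0 -1 0 0 0" --pt "0 2 -2 0 0 0" --pt "0 3 -3 0 0 0" --pt "0 4 -3 0 0 0" --pt "0 4 -3 0 0 0"

```text
time: 30.35
tool_pos: [0.6593, -0.0389, 0.2362]
eef_rot: [[0.002, -0.066, -0.998], [-0.0, -0.998, 0.066], [-1.0, 0.0, -0.002]]
ft_force: [0.7, 0.3, 1.9]
opening: 0.594
```

```bash
python3 - <<'E'
from to import *
to((-.06,0,.125),0)
E
```

```text
t 30.35 tcp [ 0.6593 -0.0389  0.2362] F [0.6751 0.3132 1.8814] M [-0.0191 -0.0238 -0.0115] open 0.594
goal [0.5483 0.0998 0.125 ] shift cm in tool [ 11.1018 -13.1068  12.0155]
turn about tool x deg -90.96807984121752 tilt [ 0.0015 -0.0003]
tcp in box 0.05775207791567715 -0.13305693701714189 0.23622632093260681
```

The retreat went toward +x rather than back, still clear above the bottle. I'll bring it back to −x and look.

Call:
arm_command --pt "0 0 1.5 0 0 0" --pt "0 0 3 0 0 0" --pt "0 0 4 0 0 0" --pt "0 0 4 0 0 0" --pt "0 0 4 0 0 0" --pt "0 1 4 0 0 0" --pt "0 2 3 0 0 0" --pt "0 2 1.5 0 0 0"

```text
time: 31.15
tool_pos: [0.4035, -0.0706, 0.2356]
eef_rot: [[0.001, -0.066, -0.998], [-0.001, -0.998, 0.066], [-1.0, 0.001, -0.001]]
ft_force: [0.5, -1.0, -0.5]
opening: 0.595
```

```bash
python3 - <<'E'
from to import *
for n,c in(("scene",(240,160,365,270)),("top",(155,115,305,225))):
    snap(n,n+"6z.png",crop=c,sc=5); snap(n,n+"6.png",sc=1.5)
    for t in("shaker_center","peanut_center","ball_center","guardcase_center","stud_grip"): print(n,t,[(np.round(x["xy"],1),round(x["confidence"],2)) for x in bot.spot_in(n,t)[:1]])
for d in(0,.0075,.0096):
  for t in(1.57,):
    e=[box2w(p,(-.06+s*.017*np.sin(t),s*.017*np.cos(t),.147-d)) for s in(1,-1)]
    print(d,t,[proj("top",q) for q in e],[proj("scene",q) for q in e])
E
```

```text
scene shaker_center []
scene peanut_center [(array([396.2, 246.2]), 0.78)]
scene ball_center [(array([379. , 195.1]), 0.69)]
scene guardcase_center [(array([215.2, 190.6]), 0.94)]
scene stud_grip [(array([300.7, 189.1]), 0.61)]
top shaker_center [(array([349.7, 141.9]), 0.86)]
top peanut_center [(array([134.1, 142.6]), 0.87)]
top ball_center [(array([133.7, 209.7]), 0.88)]
top guardcase_center [(array([331.1, 223. ]), 0.73)]
top stud_grip [(array([230.2, 194.8]), 0.47)]
0 1.57 [array([229.7809, 186.5624]), array([228.8666, 201.3531])] [array([300.6579, 188.1572]), array([300.4893, 178.3022])]
0.0075 1.57 [array([230.0905, 186.9118]), array([229.1859, 201.5686])] [array([300.4528, 189.7341]), array([300.2883, 179.9032])]
0.0096 1.57 [array([230.1761, 187.0085]), array([229.2742, 201.6282])] [array([300.3958, 190.1728]), array([300.2323, 180.3487])]
```

View pics/scene6z.png

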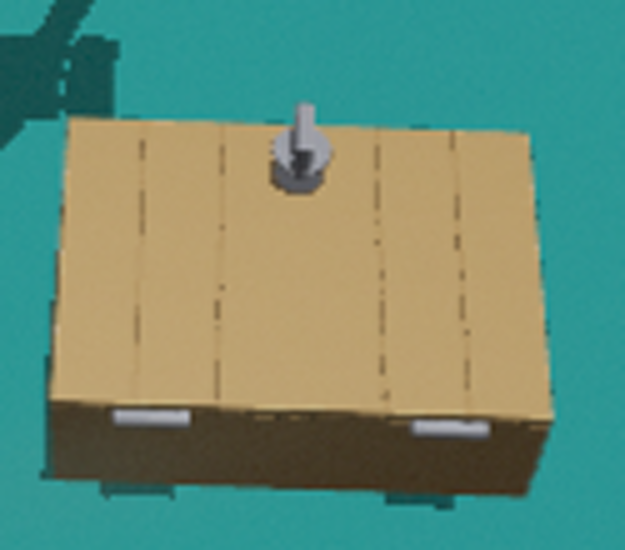

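View pics/top6z.png

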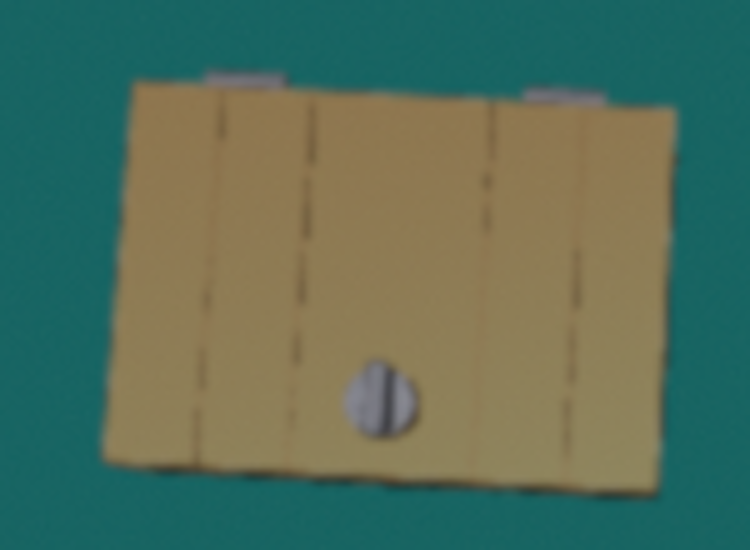

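View pics/scene6.png

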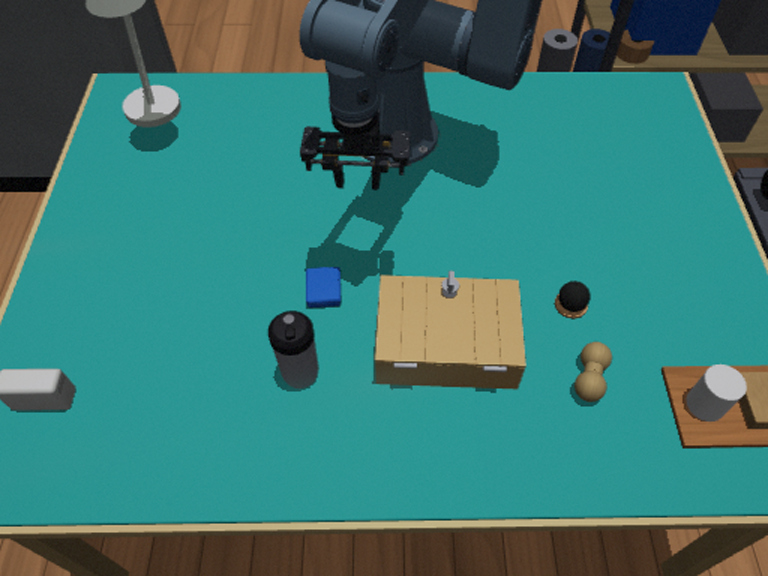

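Both views show the wing across the front edge, the lid flat and the other things unmoved. I'll check the stud's depth against the earlier picture of it fully out.

```bash
python3 - <<'E'
from to import *
ims=[]
for k,f in enumerate(("scene2z.png","scene6z.png","scene6z.png")):
    im=cv2.imread("pics/"+f)[60:210,225:375]; im=cv2.resize(im,(260,400) if 0 else (260,260),interpolation=cv2.INTER_CUBIC)
    s=260/150
    for d,c in((0,(0,0,255)),(.0076,(0,255,0))):
        if (k==0 and d>0) or (k==1): continue
        pts=[]
        for a in np.linspace(0,2*np.pi,40):
            u=proj("scene",box2w(p,(-.06+.017*np.cos(a),.017*np.sin(a),.125-d))); pts.append(((u-[240,160])*5-[225,60]+2)*s)
        cv2.polylines(im,[np.int32(pts)],True,c,1)
    ims.append(im)
cv2.imwrite("pics/cmp.png",np.hstack(ims))
E
```

```text
(no output)
```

View pics/cmp.png

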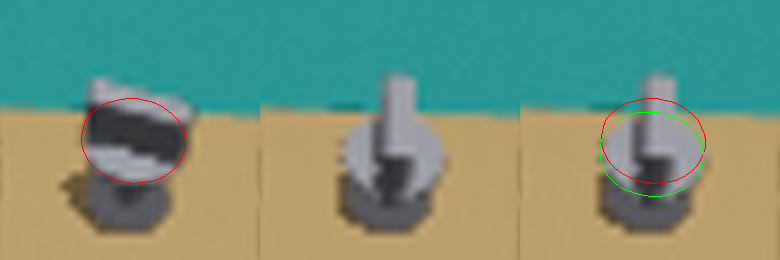

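The flange now sits on the green outline (7.6 mm in) and clearly lower than in the "out" picture. The stud has stayed in and locked for more than 2 s since release, so I'll hand in.

```bash
python3 -c "
from rig import bot
s=bot.sense(); print(s['time'],s['ft_force']); print(bot.close_job())"
```

```text
31.85 [ 0.30293962 -0.3761907   0.38578675]
the job is handed in; nothing more can be done
None
```

The lid is shut flat and the stud is locked at a quarter turn. I handed the job in at 31.9 s with the robot touching nothing.

- **Lid:** I pushed it down beside the stud until it stopped hard. The tool read 93.4 mm there with 11 N on it, and flange contact later showed the same 0.4 mm offset.
- **Pushing in:** I turned the wing about 0.29 rad into line with the front edge, rested the fingertips on the flange and pushed in small steps. The sprung pad came up at about 8.6 mm, and I stopped at 10.2 mm with about 12 N on the hand. The highest reading in pushing or turning was 12.7 N.
- **Turning:** I turned it clockwise while held in until I felt the stop (the moment rose from 0.08 to 0.21 N·m), then eased back about 1.5°. I let the spring lift it to about 7.6 mm in, where the notch took the load, and released it.

**Last checks:** both cameras show the lid flat and the wing across the front edge. The flange matches 7.6 mm in and is clearly lower than when the stud was out. The bottle, ball, roller and case are where they were; their detections differ by 3 px at most, which I take as noise. The scene camera's detector missed the bottle both times, but it shows in the picture.

**Small disagreements:**
- The return spring read about 1 N below its stated value, so the true force on the hand may have been up to about 13–14 N.
- A side load of about 6 N remained on the stud while turning.
- On the way out I moved the arm toward the back by mistake. It passed about 5 cm above the bottle's height and well to one side of it, touching nothing.

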